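# Unclip the excluder cover of the comb box

### The job

The queen has finished laying: unclip the white excluder cover from the comb box in the leaning brood frame - squeeze its red snap tab in towards the white finger wall and, keeping it squeezed, lift the cover's upper edge first and draw it off its two lower hooks, without wrenching it. Lay the cover gently down in the blue wash tray, flat on the floor of the tray with its grid side up, and let go of it. Leave the honey jar, the uncapping fork and the hive tool where they are.

Things in the scene. Friction and masses are not known exactly. Their poses are not given: they have to be found in the camera images.
- rest: Wire frame rest in a steel drip pan (265 x 390 mm, 16 high), fixed to the bench. A wooden brood frame (220 x 370 mm, top bar 394) lies on it at 28 degrees to the bench, its comb facing up and towards the rest's own -x; +x is uphill, z up. Origin on the bench, 115 mm below the seat of the cover. The dark brown comb box, 166 mm (uphill) x 152, is in the middle of the frame.
- seat (a point): The point on the comb box where the cover's origin lies when the cover is on; axes as those of rest. The box's catch for the tab, just uphill of the cover, is 40 mm wide and its top stands 20.5 mm off the seat plane; nothing else of box or frame stands over 8 mm off that plane.
- cover: Loose white cap, 130 (x) x 134 (y) x 21 mm, about 150 g, walls 3 mm. Origin: centre of its open underside; z out of its slotted face (which is at z = 21 mm), x towards the edge with the tab. On the box its underside lies on the seat, x points uphill and z stands 28 degrees off vertical, leaning to rest's -x.
- finger_wall (a point): Middle of the white finger wall that stands on the cover's face, at x = 27.5, y = 0, z = 31 mm of the cover: 5 mm thick (x 25 to 30), 36 wide (y), up to z = 41. The fingers squeeze the tab towards it, closing along the cover's x; the space beside it and the tab is free above z = 21.
- thumb (a point): Middle of the thumb-piece of the red snap tab, 36 mm wide (y), 4 thick, in the cover's upper wall: at rest at x = 67, z = 32 mm of the cover, reaching from z = 22 to 43, flared outwards, its outer face at x = 66 at the foot and 73 at the top. Squeezed to its stop it is parallel to the finger wall, outer face at x = 59 (34 mm over tab and wall).
- tab (a joint): Flex of the red snap tab, rad: 0 as it stands, grows as the thumb-piece is pushed in (cover's -x, towards the finger wall); springs back. Its nose reaches 3 mm under the catch and is free from about 0.25; stop at 0.34. Needs about 2 N to start, 8 N to the stop; 15 to 30 N of grip holds it in and carries the cover. Unsqueezed, the catch does not give.
- feet (a point): Middle of the cover's lower edge at the tips of its two feet (x = -70, z = 0 mm of the cover). The feet, at y = +-40, reach 3 mm under two hooks of the box with 1.5 mm play: swing the cover up about this edge by about 0.1 to 0.2 rad, then draw it uphill by over 4 mm and away.
- tray: Blue open wash tray, fixed, 280 (x) x 200 (y) mm outside, walls and floor 4 mm thick, rim 30 mm above the bench. Origin: centre of its underside on the bench, z up; its inner floor is at z = 4 mm.
- jar: Amber honey jar with a brass lid, 74 mm across, 105 high, loose. Origin: centre of its foot.
- fork: Uncapping fork, red handle and steel tines, about 190 mm long along its x, 60 wide, lying loose on the bench in front of the tray. Origin: near its middle, on the bench.
- hivetool: Yellow hive tool, flat steel, about 225 mm long along its x, 50 wide, 20 high at its hooked end, lying loose on the bench in front of the rest. Origin: its middle, on the bench.
Not all that is in view belongs to the job. Of the things like the cover, leave any that is brown; of the rest the larger one is meant.

How it is judged:
On the way, in this order (a step that is already met when the one before it is completed fails the run):
1. the red tab is squeezed in while the cover is still on the box (value of joint tab above 0.2 rad and distance between cover and seat below 0.01 m), for 0.1 s.
2. the cover is off the box (distance between cover and seat above 0.08 m), for 0.1 s.
At the end, for the whole second after the job is handed in: the cover lies in the wash tray, flat on its floor with the grid up (within 0.08 rad of level, its underside less than 5 mm above the floor of the tray, within 100 mm of the tray centre), released and at rest (angle between cover's own z axis and vertical below 0.08 rad and z of cover in the frame of tray below 0.009 m and horizontal distance between cover and tray below 0.1 m and linear speed of cover below 0.02 m/s); the robot touches nothing.
It fails at once if the cover is dropped: it falls free faster than 0.6 m/s (about 18 mm of fall) (linear speed of cover above 0.6 m/s and contact force between the fingers and cover below 0.5 N).
It fails at once if the cover is wrenched or pressed against the comb box with over 60 N (contact force between cover and rest above 60 N).
It fails at once if the jar, the fork or the hive tool is moved by over 30 mm (distance of any of jar, fork, hivetool from where it was at the start of the episode above 0.03 m).
It also fails if it takes over 48 s, if anything falls off the work surface, if the arm or the gripper's body presses on something with over 40 N, if the wrist force passes 120 N, or if a joint passes its speed limit or range.

### The arm

A 7-joint arm with a two-finger parallel gripper is mounted at the origin on the work surface. World frame = base frame: x ahead of the robot, y to its left, z up, the work surface at z = 0. Lengths are in m, angles in rad, forces in N, time in s.
With the tool pointing down it reaches from about 0.425 to 1.025 m from the base axis. Payload 3.6 kg.
Tool frame: the origin (TCP) lies midway between the tips of the shut fingers; the grasp point (between the pads) lies 19 mm behind it; z points along the fingers, y is the line along which they close (so a half turn about z gives the same grasp; the last joint's range is limited). The gripper opens to 85 mm and grips with 20 to 120 N. Pads are 22 mm wide; open, the fingers measure 114 mm over their backs; the gripper's body (76 mm by 85 mm) begins 54 mm behind the grasp point. The pads swing forward as they close: fully open they stand 13 mm farther back than shut.
Start: joints at [1.202, 0.591, 0.048, 1.609, -0.033, 0.943, -0.034], TCP at [0.197, -0.698, 0.231] pointing down, gripper open.
Joint ranges: [-2.69, 2.69], [-0.47, 2.24], [-1.27, 1.36], [0.19, 2.51], [-1.53, 4.68], [0.08, 2.07], [-3.09, 3.09]. Speed limits (rad/s): [2.57, 2.57, 3.14, 3.14, 3.14, 3.14, 3.14].

### API

Orientations are given as a unit quaternion [w, x, y, z].
In Python, from station import * gives the robot as it stands.
- The arm moves only by the shell command python3 -m crank 'ROWS'. ROWS is JSON, a list that holds one entry, the list of rows, each a list of 7 numbers: the opening, from -1 (shut) to 1 (fully open), so that 0 is half open, then the shift along the tool's x, y, z in mm, then the turn, a rotation vector about the tool's x, y, z in rad. A call has 1 to 8 rows; each row is the pose to reach, as a shift and turn from the pose commanded when the call began, along the tool's axes at that moment; what a row does not reach only later rows make up. A row lasts 1/12 s, in which the tool goes at most 41.7 mm and 7.16 degrees, less where a joint would pass 70% of its speed; a pose out of reach is approached as far as the arm can. A call with a gripper value outside its range is refused whole. The fingers move at their own pace and stop on an object; the grip force is fixed at half the most. Time passes only in rows, so rows that repeat a pose let the fingers close. It gives the time, the measured TCP pose, the force, the opening and the grip force at its end, in the units of the state.
- sense(): the state, without advancing time (a new reading comes with each control period).
- capture(name): name is "side" or "top" or "wrist"; returns (picture, depth): 384x512x3 uint8, blue, green, red; 384x512 float32, m along the optical axis (not along the pixel's ray), 0 where there is no reading.
- camera_info(name): a dict with "fx", "fy", "cx", "cy" (pixels), "k1" (the pictures are not rectified: a ray, as slopes to the right and down, at radius r is drawn at 1 + k1 r^2 times it, then the intrinsics apply), "R" (3x3) and "t" (3): a world point X has camera coordinates R X + t. Camera axes: x right, y down, z forward; pixel columns grow to the right and rows downward; lengths in m; the calibration is good to about 2 mm. A picture is of the moment at which its call begins: read the wrist's pose just before it. camera_info takes no time and is no camera call; for the wrist camera it gives the pose at the moment of the call.
- sign_off(): hands the job in; it is judged then, once.
The state is a dict: "clock": time; "joint_pos": joint angles; "qd": joint speeds; "tau": joint torques, N m; "position": TCP position; "tcp_rot": TCP orientation; "wrist_force": force on the tool from outside, world axes, zero at the start; "ft_torque": the same for the moment, N m; "opening": finger opening in m; "grasp_force": force on a finger pad.
Only numpy, scipy, OpenCV 4.12 (cv2) and the standard library are available. Lean on these libraries where they do the work, as an engineer would, in place of code of your own. Each camera call takes 0.05 s, during which the arm holds its last target. There are 200 camera calls.

## Working session

There is one attempt and no reset: what is moved stays moved. The work goes in short steps, Python scripts to look and compute and a shell command to move; the robot and the scene stay as the last step left them, time stands still between calls to the robot, and variables do not carry over. Pictures are saved under pics/ and viewed, at most 10 in all, crops included, and the job is handed in when it is done.

```bash
ls; mkdir -p pics; python3 - <<'E'
from station import *
import cv2
s=sense();print(s)
for n in("top","side"):
    im,d=capture(n);cv2.imwrite(f"pics/{n}0.png",im)
    import numpy as np
    np.save(f"pics/{n}0.npy",d);np.save(f"pics/{n}0i.npy",im)
    c=camera_info(n);print(n,c)
E
```

```text
pics
{'clock': 0.0, 'joint_pos': array([ 1.20249432,  0.59209867,  0.04828709,  1.60987014, -0.03331582,
        0.94272393, -0.03370472]), 'qd': array([-9.25679028e-04, -9.65352102e-05,  2.93468947e-04,  3.74359783e-04,
       -7.23882335e-04,  3.03844142e-04, -2.62960914e-04]), 'tau': array([-6.13995417e-04, -5.48705471e+01,  1.54626075e+00, -1.98129272e+01,
        9.34459094e-03,  8.95476085e-03, -2.64833386e-05]), 'position': array([ 0.19651637, -0.69696519,  0.23013747]), 'tcp_rot': array([-1.12819754e-03,  9.90569478e-01,  1.37006538e-01, -2.10641817e-04]), 'wrist_force': array([ 0.74877853, -0.18077585,  0.3721294 ]), 'ft_torque': array([-0.01306438,  0.07523467,  0.01619909]), 'grasp_force': 0.0, 'opening': 0.08565991196149682}
top {'fx': 489.8622977885601, 'fy': 489.8622977885601, 'cx': 255.5873161094016, 'cy': 193.80488380318764, 'k1': -0.0075391991983368295, 'R': array([[ 0.02513652, -0.99963698, -0.00969863],
       [-0.98721847, -0.02329459, -0.15766123],
       [ 0.15737807,  0.01353772, -0.98744563]]), 't': array([-0.01020232,  0.58401925,  1.42274046])}
side {'fx': 363.6435775984444, 'fy': 363.6435775984444, 'cx': 255.01844351735238, 'cy': 187.25811309868746, 'k1': -0.029374722332999953, 'R': array([[-8.38814911e-01, -5.44416700e-01,  2.27338052e-05],
       [-3.59226764e-01,  5.53450478e-01, -7.51431101e-01],
       [ 4.09079059e-01, -6.30319779e-01, -6.59811564e-01]]), 't': array([0.50475532, 0.30638686, 0.88326911])}
```

View pics/top0.png

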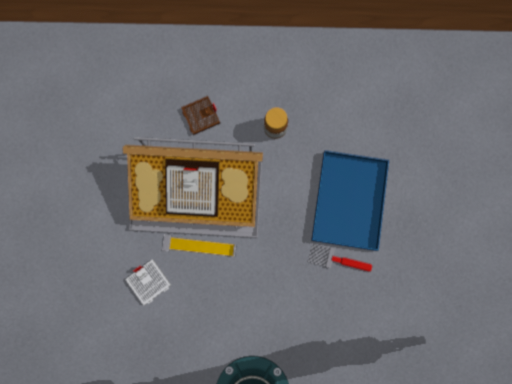

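View pics/side0.png

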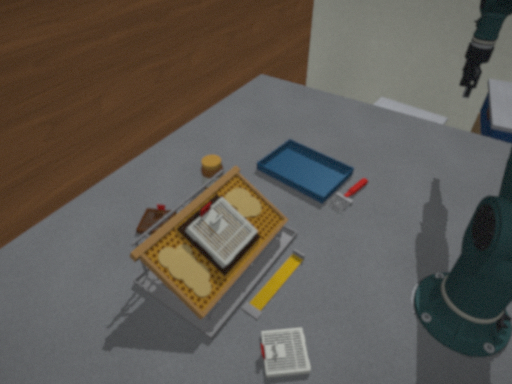

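The top view shows the cover on the frame at about (192,190), with the red tab at its upper edge (190,170). The tray is at (350,200), the jar at (276,122), the fork at (340,260) and the hive tool at (200,246). The loose small white cap at (148,282) and the brown cap at (200,115) are decoys.

```bash
cat > h.py <<'E'
import numpy as np, cv2
from station import *
from scipy.spatial.transform import Rotation as Ro
def cloud(d,c):
    h,w=d.shape; v,u=np.mgrid[:h,:w]
    K=np.array([[c['fx'],0,c['cx']],[0,c['fy'],c['cy']],[0,0,1.]])
    p=cv2.undistortPoints(np.stack([u,v],-1).reshape(-1,1,2).astype(float),K,np.array([c['k1'],0,0,0,0.])).reshape(h,w,2)
    X=np.dstack([p*d[...,None],d]); return (X-c['t'])@c['R']
def project(P,c):
    K=np.array([[c['fx'],0,c['cx']],[0,c['fy'],c['cy']],[0,0,1.]])
    return cv2.projectPoints(np.atleast_2d(P).astype(float),cv2.Rodrigues(c['R'])[0],c['t'],K,np.array([c['k1'],0,0,0,0.]))[0].reshape(-1,2)
def quat(q): return Ro.from_quat(np.roll(q,-1))
E
cat > m.py <<'E'
from h import *
for n in("top","side"):
    im=np.load(f"pics/{n}0i.npy");d=np.load(f"pics/{n}0.npy");c=camera_info(n);P=cloud(d,c)
    hsv=cv2.cvtColor(im,cv2.COLOR_BGR2HSV);H,S,V=cv2.split(hsv)
    if n=="top": roi=np.s_[158:220,160:222]
    else: roi=np.s_[185:275,180:262]
    m=np.zeros(H.shape,bool);m[roi]=True
    w=m&(S<60)&(V>140)&(d>0)
    # plane fit (robust) of white points
    Q=P[w]
    for _ in range(8):
        ctr=Q.mean(0);nn=np.linalg.svd(Q-ctr)[2][2];nn*=np.sign(nn[2])
        r=(P[w]-ctr)@nn;Q=P[w][abs(r-np.median(r[abs(r)<.01]))<.004]
    print(n,"npts",len(Q),"normal",nn.round(4),"tilt",np.degrees(np.arccos(nn[2])).round(2),"yaw uphill",np.degrees(np.arctan2(-nn[1],-nn[0])).round(2),"ctr",ctr.round(4))
    r_=m&(S>130)&((H<6)|(H>174))&(V>80)&(d>0)
    print(" red mean",P[r_].mean(0).round(4),r_.sum(),P[r_].min(0).round(3),P[r_].max(0).round(3))
    # all points near face plane, white -> rectangle
    yaw=np.arctan2(-nn[1],-nn[0]);t=np.radians(28)
    R=Ro.from_euler('z',yaw).as_matrix()@Ro.from_euler('y',-t).as_matrix()
    q=(Q-ctr)@R
    for _ in [0]:
        rc=cv2.minAreaRect((q[:,:2]*1000).astype(np.float32));print(" rect mm",np.round(rc[0],1),np.round(rc[1],1),rc[2])
        print(" rect ctr world",(ctr+R@np.r_[np.array(rc[0])/1000,0]).round(4))
    b=(H>95)&(H<125)&(S>120)&(d>0)
    k=cv2.connectedComponentsWithStats(b.astype(np.uint8));i=1+np.argmax(k[2][1:,4]);B=P[k[1]==i]
    rim=B[B[:,2]>.025];fl=B[B[:,2]<.012]
    for nm,z in(("rim",rim),("floor",fl)):
        rc=cv2.minAreaRect((z[:,:2]*1000).astype(np.float32));print(" tray",nm,np.round(rc[0],1),np.round(rc[1],1),rc[2],np.median(z[:,2]))
    for nm,mk in(("yellow",(H>22)&(H<32)&(S>200)&(V>180)),("redh",(S>150)&((H<6)|(H>174))&(V>100))):
        k=cv2.connectedComponentsWithStats((mk&(d>0)).astype(np.uint8))
        for i in range(1,k[0]):
            if k[2][i,4]>25:B=P[k[1]==i];print(" ",nm,k[3][i].round(0),B.mean(0).round(3),"top",B[:,2].max().round(3))
E
python3 m.py
```

```text
top npts 1025 normal [-0.4714  0.013   0.8818] tilt 28.14 yaw uphill -1.58 ctr [0.5768 0.1835 0.1359]
 red mean [0.6277 0.1838 0.185 ] 26 [0.625 0.168 0.163] [0.634 0.2   0.191]
 rect mm [-1.8  3.6] [133.6 132.1] 89.36078643798828
 rect ctr world [0.5753 0.1871 0.1351]
 tray rim [ 576.1 -282.7] [200.2 278. ] 82.47994232177734 0.03082782228155952
 tray floor [ 576.4 -285.5] [192.6 278.1] 82.35889434814453 0.005164110178937481
  yellow [208. 247.] [0.424 0.144 0.005] top 0.015
  yellow [177. 246.] [0.425 0.238 0.005] top 0.012
  redh [353. 263.] [ 0.385 -0.291  0.018] top 0.028
side npts 863 normal [-0.4701  0.0158  0.8825] tilt 28.06 yaw uphill -1.92 ctr [0.5704 0.1895 0.1309]
 red mean [0.6272 0.188  0.1777] 58 [0.622 0.15  0.151] [0.652 0.205 0.187]
 rect mm [ 3.6 -1.5] [126.7 135.5] 0.09393222630023956
 rect ctr world [0.5735 0.1879 0.1326]
 tray rim [ 574.8 -279. ] [199.6 276.1] 82.3199691772461 0.02760517756664815
 tray floor [ 576.9 -280.7] [203.9 278.7] 83.29532623291016 0.002811140361963812
  redh [356. 187.] [ 0.384 -0.286  0.015] top 0.02
```

```bash
cat >> h.py <<'E'
C0=np.array([.584,.187,.1155]); YAW=np.radians(-1.75)
RC=Ro.from_euler('z',YAW)*Ro.from_euler('y',-np.radians(28))   # cover axes in world
FLIP=Ro.from_matrix(np.array([[0,1,0],[1,0,0],[0,0,-1.]]))     # tool axes in cover: x=cy,y=cx,z=-cz
def rel(p,R,verbose=True):
    s=sense();T=quat(s['tcp_rot']);d=T.inv().apply(np.array(p)-s['position'])*1000;r=(T.inv()*R).as_rotvec()
    print("clock",s['clock'],"shift mm",d.round(1),"rot",r.round(3),"| pos",s['position'].round(4),"F",s['wrist_force'].round(1),"open",s['opening'].round(4),"gf",s['grasp_force'])
def overcover(x,y,z): rel(C0+RC.apply(np.array([x,y,z])/1000),RC*FLIP)
E
python3 - <<'E'
from h import *
overcover(42,0,130)
rel([.45,-.35,.33],Ro.from_euler('z',-np.radians(25))*FLIP)
E
```

```text
Traceback (most recent call last):
  File "h.py", line 19, in overcover
    def overcover(x,y,z): rel(C0+RC.apply(np.array([x,y,z])/1000),RC*FLIP)
                          ~~~^^^^^^^^^^^^^^^^^^^^^^^^^^^^^^^^^^^^^^^^^^^^^
  File "h.py", line 18, in rel
    print("clock",s['clock'],"shift mm",d.round(1),"rot",r.round(3),"| pos",s['position'].round(4),"F",s['wrist_force'].round(1),"open",s['opening'].round(4),"gf",s['grasp_force'])
                                                                                                                                        ^^^^^^^^^^^^^^^^^^
AttributeError: 'float' object has no attribute 'round'
```

```bash
sed -i "s/s\['opening'\].round(4)/round(s['opening'],4)/" h.py
python3 - <<'E'
from h import *
overcover(42,0,130)
rel([.45,-.35,.33],Ro.from_euler('z',-np.radians(25))*FLIP)
E
```

```text
clock 0.1 shift mm [ 590.  -753.   -18.3] rot [-0.423  0.308 -1.239] | pos [ 0.1965 -0.6971  0.2303] F [0.9 0.5 0.5] open 0.0852 gf 0.0
clock 0.1 shift mm [ 338.2 -265.5  -99.3] rot [-0.002 -0.001 -0.86 ] | pos [ 0.1965 -0.6971  0.2303] F [0.9 0.5 0.5] open 0.0852 gf 0.0
```

```bash
python3 -m crank '[[[1,338,-265,-99,0,0,-0.86],[1,338,-265,-99,0,0,-0.86],[1,338,-265,-99,0,0,-0.86],[1,338,-265,-99,0,0,-0.86],[1,338,-265,-99,0,0,-0.86],[1,338,-265,-99,0,0,-0.86],[1,338,-265,-99,0,0,-0.86],[1,338,-265,-99,0,0,-0.86]]]'; python3 - <<'E'
from h import *
overcover(42,0,130)
E
```

```text
clock: 0.77
position: [0.3888, -0.4336, 0.3063]
tcp_rot: [-0.0, 0.842, 0.539, -0.0]
wrist_force: [1.0, -1.2, 0.5]
opening: 0.0855
grasp_force: 0.0
clock 0.7667 shift mm [ 635.9 -104.9   56.6] rot [-0.483  0.098 -0.394] | pos [ 0.3888 -0.4336  0.3063] F [ 1.  -1.2  0.5] open 0.0855 gf 0.0
```

```bash
python3 -m crank '[[[1,400,-66,20,-0.48,0.1,-0.39],[1,400,-66,20,-0.48,0.1,-0.39],[1,400,-66,20,-0.48,0.1,-0.39],[1,400,-66,20,-0.48,0.1,-0.39],[1,400,-66,20,-0.48,0.1,-0.39],[1,400,-66,20,-0.48,0.1,-0.39],[1,400,-66,20,-0.48,0.1,-0.39],[1,400,-66,20,-0.48,0.1,-0.39]]]'; python3 - <<'E'
from h import *
overcover(42,0,130)
E
```

```text
clock: 1.43
position: [0.472, -0.1313, 0.2898]
tcp_rot: [0.172, 0.7, 0.672, 0.167]
wrist_force: [-0.0, -1.0, -0.2]
opening: 0.0853
grasp_force: 0.0
clock 1.4333 shift mm [322.2  47.5  71.2] rot [-0.004  0.002 -0.01 ] | pos [ 0.472  -0.1313  0.2898] F [-0.  -1.  -0.2] open 0.0853 gf 0.0
```

```bash
python3 -m crank '[[[1,322,48,50,0,0,-0.01],[1,322,48,50,0,0,-0.01],[1,322,48,60,0,0,-0.01],[1,322,48,60,0,0,-0.01],[1,322,48,71,0,0,-0.01],[1,322,48,71,0,0,-0.01],[1,322,48,71,0,0,-0.01],[1,322,48,71,0,0,-0.01]]]'; python3 -m crank '[[[1,0,0,0,0,0,0],[1,0,0,0,0,0,0]]]'; cat > w.py <<'E'
from h import *
import sys
c=camera_info("wrist");im,d=capture("wrist");n=sys.argv[1]
np.save(f"pics/{n}.npy",d);np.save(f"pics/{n}i.npy",im);np.save(f"pics/{n}c.npy",c,allow_pickle=True)
cv2.imwrite(f"pics/{n}.png",im)
overcover(42,0,130)
E
python3 w.py w1
```

```text
clock: 2.1
position: [0.5345, 0.0921, 0.2631]
tcp_rot: [0.174, 0.697, 0.676, 0.166]
wrist_force: [0.8, -1.4, 0.7]
opening: 0.0855
grasp_force: 0.0
clock: 2.27
position: [0.535, 0.0976, 0.2631]
tcp_rot: [0.172, 0.693, 0.68, 0.168]
wrist_force: [0.7, -0.2, -0.8]
opening: 0.0857
grasp_force: 0.0
clock 2.3167 shift mm [94.1 14.9 21.9] rot [-0.005  0.     0.006] | pos [0.5344 0.0943 0.2628] F [ 0.1 -0.9 -0.1] open 0.0851 gf 0.0
```

View pics/w1.png

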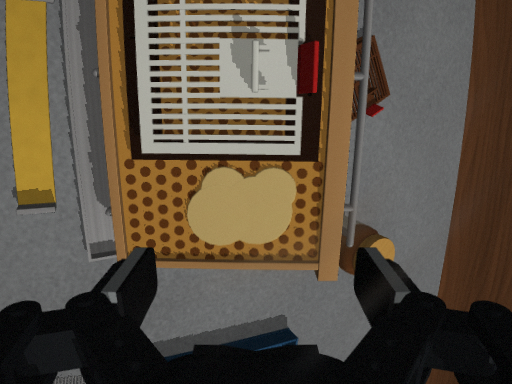

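The cover lies with x to the right: left edge at about column 145, red tab at (308,67), finger wall at (255,67). The cover's top edge is cropped, so I'll shift about 50 mm and measure again.

```bash
python3 -m crank '[[[1,25,15,10,0,0,0],[1,50,15,12,0,0,0],[1,50,15,12,0,0,0],[1,50,15,12,0,0,0],[1,50,15,12,0,0,0]]]'; python3 w.py w2
cat > mw.py <<'E'
from h import *
import sys
n=sys.argv[1];c=np.load(f"pics/{n}c.npy",allow_pickle=True).item();im=np.load(f"pics/{n}i.npy");d=np.load(f"pics/{n}.npy");P=cloud(d,c)
H,S,V=cv2.split(cv2.cvtColor(im,cv2.COLOR_BGR2HSV))
q=RC.inv().apply((P-C0).reshape(-1,3)).reshape(P.shape)*1000
near=(abs(q[...,0])<90)&(abs(q[...,1])<85)&(d>0)
w=near&(S<60)&(V>90)
f=w&(abs(q[...,2]-21)<5)
A=q[f];pl=np.linalg.lstsq(np.c_[A[:,:2],np.ones(len(A))],A[:,2],rcond=None)[0];print("face plane slopes, z at 0:",pl.round(4),len(A))
rc=cv2.minAreaRect(A[:,:2].astype(np.float32));print("rect",np.round(rc[0],2),np.round(rc[1],1),rc[2])
wl=q[w&(q[...,2]>32)];print("wall",len(wl),np.percentile(wl,[3,50,97],axis=0).round(1).tolist())
r=q[near&(S>130)&((H<6)|(H>174))&(q[...,2]>22)];print("thumb",len(r),np.percentile(r,[3,50,97],axis=0).round(1).tolist())
E
python3 mw.py w2
```

```text
clock: 2.73
position: [0.5546, 0.1391, 0.2593]
tcp_rot: [0.174, 0.697, 0.676, 0.165]
wrist_force: [-0.4, 0.1, -0.2]
opening: 0.0854
grasp_force: 0.0
clock 2.7833 shift mm [49.1 -0.8  9.9] rot [-0.004  0.004 -0.   ] | pos [0.5546 0.1389 0.2593] F [ 0.3 -0.   0.7] open 0.0851 gf 0.0
face plane slopes, z at 0: [ 3.00000e-04 -1.00000e-03  2.13845e+01] 19792
rect [-0.29  1.48] [130.9 134.5] 0.0873274877667427
wall 566 [[-2.4, -40.6, 32.9], [28.2, -1.4, 41.1], [37.2, 17.2, 191.8]]
thumb 862 [[45.6, -37.1, 25.0], [67.1, 0.1, 39.1], [72.4, 17.8, 209.4]]
```

View pics/w2.png

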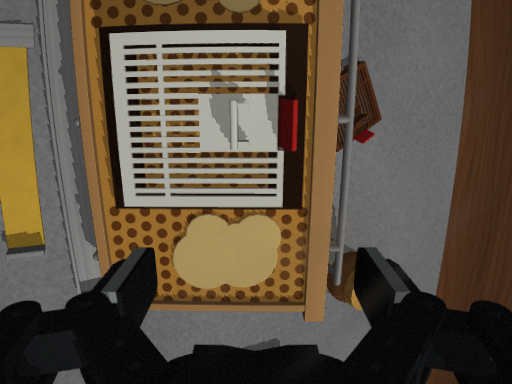

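The whole cover is in view with its tab at (288,123) and the wall at (234,125). The measured size of 130.9 x 134.5 mm matches the 130 x 134 mm given, and the pose agrees within about 1.5 mm. I'll approach now.

```bash
python3 -m crank '[[[1,25,-1,10,0,0,0],[1,50,-1,10,0,0,0],[1,50,-1,30,0,0,0],[1,50,-1,50,0,0,0],[1,50,-1,60,0,0,0],[1,50,-1,70,0,0,0],[1,50,-1,70,0,0,0],[1,50,-1,70,0,0,0]]]'; python3 - <<'E'
from h import *
overcover(42,.5,20.5)
E
```

```text
clock: 3.45
position: [0.5882, 0.1888, 0.1969]
tcp_rot: [0.174, 0.697, 0.676, 0.166]
wrist_force: [-0.5, -0.1, 0.4]
opening: 0.0856
grasp_force: 0.0
clock 3.45 shift mm [-1.2  0.4 49.4] rot [-0.004  0.004  0.001] | pos [0.5882 0.1888 0.1969] F [-0.5 -0.1  0.4] open 0.0856 gf 0.0
```

```bash
python3 -m crank '[[[1,-1,0,20,0,0,0],[1,-1,0,35,0,0,0],[1,-1,0,42,0,0,0],[1,-1,0,46,0,0,0],[1,-1,0,48,0,0,0],[1,-1,0,48,0,0,0],[1,-1,0,48,0,0,0]]]'; python3 - <<'E'
from h import *
overcover(42,.5,20.5)
im,d=capture("wrist");cv2.imwrite("pics/w3.png",im[180:])
E
```

```text
clock: 4.03
position: [0.6108, 0.1888, 0.1554]
tcp_rot: [0.173, 0.696, 0.676, 0.167]
wrist_force: [-0.1, -0.6, -0.3]
opening: 0.0856
grasp_force: 0.0
clock 4.0333 shift mm [-2.1 -0.4  2.2] rot [-0.003  0.001  0.002] | pos [0.6108 0.1888 0.1554] F [-0.1 -0.6 -0.3] open 0.0856 gf 0.0
```

View pics/w3.png

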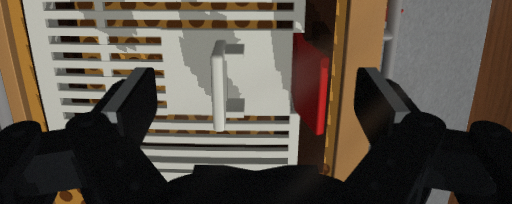

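The finger wall at (220,85) and the red thumb at (320,90) in the crop are both between the open fingers. Next I'll close in stages.

```bash
python3 -m crank '[[[0.2,-1,0,1,0,0,0],[0.2,-1,0,1,0,0,0],[0.2,-1,0,1,0,0,0],[0.1,-1,0,1,0,0,0],[0,-1,0,1,0,0,0],[0,-1,0,1,0,0,0]]]';  python3 -m crank '[[[-0.1,0,0,0,0,0,0],[-0.1,0,0,0,0,0,0],[-0.2,0,0,0,0,0,0],[-0.3,0,0,0,0,0,0],[-0.3,0,0,0,0,0,0],[-0.3,0,0,0,0,0,0],[-0.3,0,0,0,0,0,0],[-0.3,0,0,0,0,0,0]]]'; python3 - <<'E'
from h import *
overcover(42,.5,20.5)
E
```

```text
clock: 4.58
position: [0.6127, 0.1881, 0.155]
tcp_rot: [0.174, 0.696, 0.676, 0.168]
wrist_force: [2.2, -0.5, 4.5]
opening: 0.0428
grasp_force: 1.8
clock: 5.25
position: [0.6094, 0.1883, 0.1537]
tcp_rot: [0.172, 0.696, 0.677, 0.166]
wrist_force: [-5.6, -0.3, 10.1]
opening: 0.0315
grasp_force: 59.5
clock 5.25 shift mm [-1.6  1.7  1.3] rot [-0.005  0.     0.002] | pos [0.6094 0.1883 0.1537] F [-5.6 -0.3 10.1] open 0.0315 gf 59.52529549598694
```

```bash
python3 -m crank '[[[-0.3,0,-0.5,-2.8,-0.025,0,0],[-0.3,0,-1.1,-5.6,-0.05,0,0],[-0.3,0,-1.1,-5.6,-0.05,0,0],[-0.3,0,-1.1,-5.6,-0.05,0,0]]]';  python3 - <<'E'
from h import *
overcover(42,.5,20.5)
E
```

```text
clock: 5.58
position: [0.6061, 0.1883, 0.1578]
tcp_rot: [0.19, 0.691, 0.673, 0.183]
wrist_force: [0.1, -1.1, 1.6]
opening: 0.0312
grasp_force: 61.3
clock 5.5833 shift mm [-1.4  2.4  6.6] rot [0.045 0.001 0.004] | pos [0.6061 0.1883 0.1578] F [ 0.1 -1.1  1.6] open 0.0312 gf 61.3435435295105
```

```bash
python3 -m crank '[[[-0.3,0,-0.5,-2.8,-0.025,0,0],[-0.3,0,-1.1,-5.6,-0.05,0,0],[-0.3,0,-1.8,-8.3,-0.075,0,0],[-0.3,0,-2.5,-11.1,-0.1,0,0],[-0.3,0,-2.5,-11.1,-0.1,0,0],[-0.3,0,-2.5,-11.1,-0.1,0,0]]]';  python3 - <<'E'
from h import *
overcover(42,.5,20.5)
im,d=capture("side");cv2.imwrite("pics/s1.png",cv2.resize(im[150:300,130:330],None,fx=3,fy=3))
E
```

```text
clock: 6.08
position: [0.5986, 0.1883, 0.1656]
tcp_rot: [0.224, 0.682, 0.663, 0.216]
wrist_force: [-1.7, -0.4, 2.3]
opening: 0.0311
grasp_force: 61.6
clock 6.0833 shift mm [-1.3  3.1 17.5] rot [0.143 0.001 0.003] | pos [0.5986 0.1883 0.1656] F [-1.7 -0.4  2.3] open 0.0311 gf 61.57938480377197
```

View pics/s1.png

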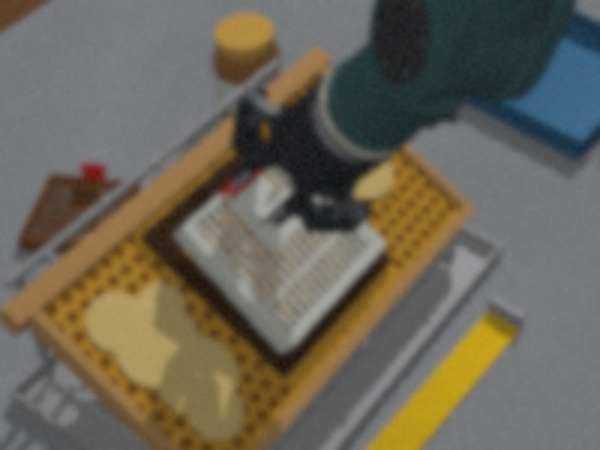

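The cover is held at about (280,270) with its upper edge raised, the tab squeezed and its feet still in the hooks. Forces are low, so I'll draw it off uphill.

```bash
python3 -m crank '[[[-0.3,0,-0.5,-2.2,-0.02,0,0],[-0.3,0,-0.9,-4.4,-0.04,0,0],[-0.3,0,1.1,-4.1,-0.04,0,0],[-0.3,0,3.1,-3.9,-0.04,0,0],[-0.3,0,5,-4,-0.04,0,0],[-0.3,0,6.5,-4.4,-0.04,0,0],[-0.3,0,6.5,-4.4,-0.04,0,0],[-0.3,0,6.5,-4.4,-0.04,0,0]]]';  python3 - <<'E'
from h import *
overcover(42,.5,20.5)
E
```

```text
clock: 6.8
position: [0.6035, 0.1883, 0.1745]
tcp_rot: [0.239, 0.677, 0.657, 0.231]
wrist_force: [-0.2, -0.1, -1.2]
opening: 0.0315
grasp_force: 61.9
clock 6.8 shift mm [-1.3 -7.  21.5] rot [0.188 0.001 0.002] | pos [0.6035 0.1883 0.1745] F [-0.2 -0.1 -1.2] open 0.0315 gf 61.88600778579712
```

```bash
python3 -m crank '[[[-0.3,0,1,-4,0,0,0],[-0.3,0,2,-10,0,0,0],[-0.3,0,4,-20,0,0,0],[-0.3,0,7,-35,0,0,0],[-0.3,0,11,-55,0,0,0],[-0.3,0,16,-80,0,0,0],[-0.3,0,20,-105,0,0,0],[-0.3,0,22,-120,0,0,0]]]';  python3 - <<'E'
from h import *
overcover(42,.5,20.5)
# target: above the tray, level
yt=np.radians(-7.6); Rt=Ro.from_euler('z',yt); T=np.array([.575,-.281,0])
rel(T+Rt.apply([.030,0,.18]),Rt*FLIP)
E
```

```text
clock: 7.47
position: [0.5436, 0.1906, 0.2837]
tcp_rot: [0.238, 0.676, 0.657, 0.231]
wrist_force: [0.5, -0.3, -1.4]
opening: 0.0313
grasp_force: 61.8
clock 7.4667 shift mm [ -1.9 -28.7 144.2] rot [ 0.188 -0.001  0.002] | pos [0.5436 0.1906 0.2837] F [ 0.5 -0.3 -1.4] open 0.0313 gf 61.82464241981506
clock 7.4667 shift mm [-473.6   -6.9  127.7] rot [ 0.676 -0.035  0.1  ] | pos [0.5436 0.1906 0.2837] F [ 0.5 -0.3 -1.4] open 0.0313 gf 61.82464241981506
```

```bash
python3 -m crank '[[[-0.3,-15,0,0,0.04,0,0],[-0.3,-40,0,0,0.08,0,0],[-0.3,-70,0,0,0.14,0,0],[-0.3,-105,0,0,0.2,0,0],[-0.3,-140,0,0,0.26,0,0],[-0.3,-175,0,0,0.32,0,0],[-0.3,-210,0,0,0.38,0,0],[-0.3,-240,0,0,0.42,0,0]]]'; python3 -m crank '[[[-0.3,-35,0,0,0.04,0,0],[-0.3,-70,0,0,0.08,0,0],[-0.3,-105,0,0,0.14,0,0],[-0.3,-140,0,0,0.18,0,0],[-0.3,-170,0,0,0.22,0,0],[-0.3,-195,0,0,0.25,0,0],[-0.3,-195,0,0,0.25,0,0],[-0.3,-195,0,0,0.25,0,0]]]'; python3 - <<'E'
from h import *
yt=np.radians(-7.6); Rt=Ro.from_euler('z',yt); T=np.array([.575,-.281,0])
rel(T+Rt.apply([.030,0,.15]),Rt*FLIP)
E
```

```text
clock: 8.13
position: [0.5422, 0.0402, 0.2796]
tcp_rot: [0.128, 0.709, 0.685, 0.104]
wrist_force: [0.3, -0.1, -1.2]
opening: 0.0311
grasp_force: 61.8
clock: 8.8
position: [0.5349, -0.157, 0.285]
tcp_rot: [0.04, 0.722, 0.69, 0.019]
wrist_force: [-0.6, 0.8, -1.4]
opening: 0.0316
grasp_force: 61.6
clock 8.8 shift mm [-120.6   63.7  144.4] rot [0.085 0.025 0.087] | pos [ 0.5349 -0.157   0.285 ] F [-0.6  0.8 -1.4] open 0.0316 gf 61.624685525894165
```

```bash
python3 -m crank '[[[-0.3,-30,16,0,0.02,0.006,0.02],[-0.3,-60,32,30,0.04,0.012,0.04],[-0.3,-90,48,55,0.06,0.018,0.06],[-0.3,-120,64,80,0.08,0.025,0.087],[-0.3,-120,64,105,0.085,0.025,0.087],[-0.3,-120,64,120,0.085,0.025,0.087],[-0.3,-120,64,120,0.085,0.025,0.087],[-0.3,-120,64,120,0.085,0.025,0.087]]]'; python3 -m crank '[[[-0.3,0,0,0,0,0,0],[-0.3,0,0,0,0,0,0],[-0.3,0,0,0,0,0,0]]]'; python3 - <<'E'
from h import *
yt=np.radians(-7.6); Rt=Ro.from_euler('z',yt); T=np.array([.575,-.281,0])
rel(T+Rt.apply([.030,0,.15]),Rt*FLIP)
c=camera_info("wrist");im,d=capture("wrist");cv2.imwrite("pics/w4.png",im)
im,d=capture("side");P=cloud(d,camera_info("side"))
H,S,V=cv2.split(cv2.cvtColor(im,cv2.COLOR_BGR2HSV));cv2.imwrite("pics/s2.png",cv2.resize(im[90:250,220:400],None,fx=3,fy=3))
for n in("side","top"):
    im,d=capture(n);P=cloud(d,camera_info(n));H,S,V=cv2.split(cv2.cvtColor(im,cv2.COLOR_BGR2HSV))
    w=(S<60)&(V>120)&(d>0)&(abs(P[...,0]-.57)<.13)&(abs(P[...,1]+.28)<.12)&(P[...,2]>.1)&(P[...,2]<.2)
    Q=P[w]
    if len(Q)<50: print(n,len(Q));continue
    for _ in range(6):
        ct=Q.mean(0);nn=np.linalg.svd(Q-ct)[2][2];nn*=np.sign(nn[2]);r=(P[w]-ct)@nn;Q=P[w][abs(r)<.005]
    print(n,len(Q),nn.round(3),ct.round(3),"span",Q.min(0).round(3),Q.max(0).round(3))
E
```

```text
clock: 9.47
position: [0.6034, -0.2788, 0.1733]
tcp_rot: [-0.001, 0.75, 0.661, 0.0]
wrist_force: [0.5, -0.1, -1.1]
opening: 0.0315
grasp_force: 61.5
clock: 9.72
position: [0.6048, -0.2808, 0.176]
tcp_rot: [0.001, 0.751, 0.661, 0.001]
wrist_force: [0.6, -0.2, -1.4]
opening: 0.0312
grasp_force: 61.5
clock 9.7167 shift mm [-4.1  0.4 26. ] rot [0.003 0.    0.005] | pos [ 0.6048 -0.2808  0.176 ] F [ 0.6 -0.2 -1.4] open 0.0312 gf 61.52756094932556
side 803 [-0.007  0.002  1.   ] [ 0.554 -0.27   0.172] span [ 0.491 -0.346  0.168] [ 0.635 -0.198  0.177]
top 822 [-0.007  0.002  1.   ] [ 0.556 -0.247  0.175] span [ 0.496 -0.299  0.17 ] [ 0.636 -0.203  0.18 ]
```

View pics/s2.png

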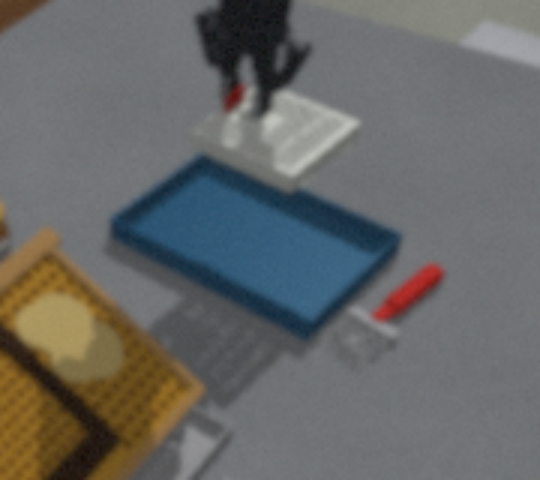

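The cover hangs level over the tray (tilt about 0.007 rad), grid up, with its face at z of about 0.173. It fits within the tray walls, so I'll lower it.

```bash
python3 -m crank '[[[-0.3,-2,0,20,0,0,0],[-0.3,-4,0,45,0,0,0],[-0.3,-4,0,70,0,0,0],[-0.3,-4,0,95,0,0,0],[-0.3,-4,0,115,0,0,0],[-0.3,-4,0,130,0,0,0],[-0.3,-4,0,138,0,0,0],[-0.3,-4,0,138,0,0,0]]]'; python3 -m crank '[[[-0.3,0,0,2,0,0,0],[-0.3,0,0,4,0,0,0],[-0.3,0,0,6,0,0,0],[-0.3,0,0,6,0,0,0],[-0.3,0,0,6,0,0,0]]]'
```

```text
clock: 10.58
position: [0.6024, -0.2848, 0.0343]
tcp_rot: [-0.001, 0.751, 0.66, -0.001]
wrist_force: [-0.0, 0.5, -2.0]
opening: 0.0313
grasp_force: 61.6
clock: 11.0
position: [0.6038, -0.2855, 0.0307]
tcp_rot: [0.001, 0.751, 0.66, 0.0]
wrist_force: [-0.4, 1.0, -1.3]
opening: 0.0314
grasp_force: 61.6
```

```bash
python3 -m crank '[[[-0.3,0,0,1,0,0,0],[-0.3,0,0,2,0,0,0],[-0.3,0,0,3,0,0,0],[-0.3,0,0,3,0,0,0],[-0.3,0,0,3,0,0,0]]]'
```

```text
clock: 11.42
position: [0.6033, -0.2852, 0.0269]
tcp_rot: [-0.0, 0.751, 0.66, 0.0]
wrist_force: [-0.3, -0.3, -1.4]
opening: 0.0313
grasp_force: 61.6
```

```bash
python3 -m crank '[[[-0.3,0,0,0.7,0,0,0],[-0.3,0,0,1.4,0,0,0],[-0.3,0,0,2,0,0,0],[-0.3,0,0,2,0,0,0],[-0.3,0,0,2,0,0,0]]]'
```

```text
clock: 11.83
position: [0.6036, -0.2854, 0.0261]
tcp_rot: [0.0, 0.751, 0.66, 0.0]
wrist_force: [-0.9, 1.2, 5.9]
opening: 0.0315
grasp_force: 62.0
```

```bash
python3 -m crank '[[[-0.15,0,0,0,0,0,0],[0,0,0,0,0,0,0],[0.15,0,0,0,0,0,0],[0.4,0,0,0,0,0,0],[0.7,0,0,0,0,0,0],[1,0,0,0,0,0,0],[1,0,0,0,0,0,0],[1,0,0,0,0,0,0]]]'; python3 -m crank '[[[1,0,0,0,0,0,0],[1,0,0,-5,0,0,0],[1,0,0,-15,0,0,0],[1,0,0,-35,0,0,0],[1,0,0,-70,0,0,0],[1,0,0,-110,0,0,0],[1,0,0,-150,0,0,0],[1,0,0,-150,0,0,0]]]'; python3 -m crank '[[[1,-40,0,-30,0,0,0],[1,-80,0,-60,0,0,0],[1,-120,0,-60,0,0,0],[1,-160,0,-60,0,0,0],[1,-160,0,-60,0,0,0],[1,-160,0,-60,0,0,0]]]'; python3 - <<'E'
from h import *
print(sense()['wrist_force'])
for n in("side","top"):
    im,d=capture(n);P=cloud(d,camera_info(n));H,S,V=cv2.split(cv2.cvtColor(im,cv2.COLOR_BGR2HSV))
    w=(S<60)&(V>120)&(d>0)&(abs(P[...,0]-.57)<.13)&(abs(P[...,1]+.28)<.12)&(P[...,2]>.015)&(P[...,2]<.06)
    Q=P[w]
    for _ in range(6):
        ct=Q.mean(0);nn=np.linalg.svd(Q-ct)[2][2];nn*=np.sign(nn[2]);r=(P[w]-ct)@nn;Q=P[w][abs(r)<.005]
    print(n,len(Q),nn.round(3),ct.round(3),"span",Q.min(0).round(3),Q.max(0).round(3))
    cv2.imwrite(f"pics/{n}9.png",im)
E
```

```text
clock: 12.5
position: [0.6033, -0.2853, 0.0249]
tcp_rot: [-0.0, 0.751, 0.66, 0.0]
wrist_force: [-0.1, -0.2, -0.0]
opening: 0.0851
grasp_force: 0.0
clock: 13.17
position: [0.609, -0.2876, 0.185]
tcp_rot: [0.008, 0.751, 0.66, 0.004]
wrist_force: [0.5, 0.1, 1.6]
opening: 0.0854
grasp_force: 0.0
clock: 13.67
position: [0.5796, -0.4514, 0.2361]
tcp_rot: [0.002, 0.754, 0.657, -0.002]
wrist_force: [-0.1, 0.3, -0.3]
opening: 0.0855
grasp_force: 0.0
[-0.10195945  0.26965503 -0.30054999]
side 818 [ 0.003 -0.     1.   ] [ 0.551 -0.275  0.023] span [ 0.483 -0.353  0.018] [ 0.626 -0.204  0.028]
top 1183 [ 0.002 -0.     1.   ] [ 0.554 -0.281  0.026] span [ 0.482 -0.355  0.021] [ 0.627 -0.207  0.031]
```

View pics/side9.png

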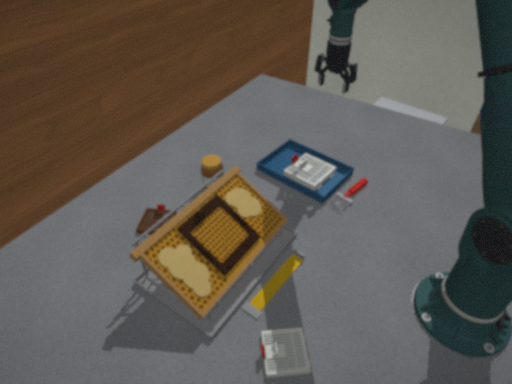

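The cover lies flat in the tray at (310,170), with the tilt about 0.003 rad and the face at z of about 0.025. The gripper is clear and the jar, fork and hive tool look unmoved.

```bash
python3 -m crank '[[[1,0,0,0,0,0,0],[1,0,0,0,0,0,0],[1,0,0,0,0,0,0]]]'; python3 -c "
from station import *
print(sign_off())"
```

```text
clock: 14.02
position: [0.5839, -0.4416, 0.2349]
tcp_rot: [-0.0, 0.75, 0.662, 0.001]
wrist_force: [1.5, -0.2, -0.8]
opening: 0.0858
grasp_force: 0.0
the job is handed in; nothing more can be done
None
```

The cover is unclipped, laid flat in the wash tray with its grid up and released, and the job was handed in at about 14 s; no verdict was shown.

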